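Load the bangle mandrel for planishing

ROBOT

A 6-joint arm with a two-finger parallel gripper is mounted at the origin on the work surface. World frame = base frame: x ahead of the robot, y to its left, z up, the work surface at z = 0. Lengths are in m, angles in rad, forces in N, time in s.
With the tool pointing down it reaches from about 0.275 to 0.725 m from the base axis. Payload 15.9 kg.
Tool frame: the origin (TCP) lies midway between the tips of the shut fingers; the grasp point (between the pads) lies arm.pinch_z behind it (arm.pinch_z is the distance from the TCP to the grasp point, in m); z points along the fingers, y is the line along which they close (so a half turn about z gives the same grasp; the last joint's range is limited). The gripper opens to 85 mm and grips with 20 to 120 N. Pads are 22 mm wide; open, the fingers measure 114 mm over their backs; the gripper's body (76 mm by 85 mm) begins 54 mm behind the grasp point. The pads swing forward as they close: fully open they stand 13 mm farther back than shut.
Start: joints at [-1.13, 0.213, -0.034, 1.323, 0, 1.571], TCP at [0.213, -0.452, 0.231] pointing down, gripper open.
Joint ranges: [-2.98, 2.98], [-0.74, 1.72], [-1.14, 1.35], [-2.1, 2.04], [-1.57, 1.44], [-3.14, 3.14]. Speed limits (rad/s): [1.89, 1.89, 2.39, 2.57, 3.14, 3.14].

INTERFACE

Orientations are given as a unit quaternion [w, x, y, z].
In Python, from bench import arm, eyes, nets gives the robot as it stands. The module is installed in compiled form; this text tells all that it offers.
- The arm moves only by the tool move_arm, never from a script. Its argument "increments" is a list of rows, each a list of 3 entries, a list of its own where there are three numbers: the turn, a rotation vector about the tool's x, y, z in rad, then the shift along the tool's x, y, z in cm, then the finger opening in cm, from 0 to 8.54. In form: [[[wx, wy, wz], [dx, dy, dz], hand], ...]. A call has 1 to 5 rows; each row shifts and turns the commanded pose from where the row before left it, along the tool's axes as they then stand; what a row does not reach is not made up. A row lasts 1/12 s, in which the tool goes at most 41.7 mm and 7.16 degrees, less where a joint would pass 70% of its speed; a pose out of reach is approached as far as the arm can. A call is refused whole if a number of a shift passes 4.17 or a number of a turn 0.125, either way. A call with a gripper value outside its range is refused whole. The fingers move at their own pace and stop on an object; "squeeze" is the grip in N (left out, the last holds). Time passes only in rows, so rows that do not move let the fingers close. It gives the time, the measured TCP pose, the force, the opening and the grip force at its end, in the units of the state.
- arm.state(): the state, without advancing time (a new reading comes with each control period).
- eyes.grab_frame(name): name is "scene" or "top"; returns the picture (420x560x3 uint8, blue, green, red); there is no depth.
- eyes.camera_info(name): a dict with "K" (3x3 intrinsics, pixels), "R" (3x3) and "t" (3): a world point X has camera coordinates R X + t. Camera axes: x right, y down, z forward; pixel columns grow to the right and rows downward; lengths in m; the calibration is good to about 2 mm. A picture is of the moment at which its call begins. camera_info takes no time and is no camera call.
- arm.close_job(): hands the job in; it is judged then, once.
Trained networks look in the newest picture that a camera, given by its name, has taken for a name from the list of things; names that differ only in an ending like _2 or _b are one class to them, and where a whole thing is asked for, a point or a joint stands for the part that bears it (a point fixed in the world has none). Each returns a list of dicts, best first, with "conf" (0 to 1); they miss things now and then, are a little off and sometimes report something else, mostly with a low value. They report only what shows in the picture. A call takes as long as a camera call. They do not tell look-alikes from the thing itself.
- nets.silhouettes(query, camera): "mask" (420x560 bool, what is visible of it) and "pixel" ([row, column] in pixels, amid what is visible of it).
The state is a dict: "time_s": time; "joint_positions": joint angles; "qvel": joint speeds; "tau": joint torques, N m; "tool_pos": TCP position; "tcp_rot": TCP orientation; "force": force on the tool from outside, world axes, zero at the start; "torque": the same for the moment, N m; "finger_gap": finger opening in m; "grasp_force": force on a finger pad.
Only numpy, scipy, OpenCV 4.12 (cv2) and the standard library are available. Lean on these libraries where they do the work, as an engineer would, in place of code of your own. Each camera call takes 0.05 s, during which the arm holds its last target. There are 200 camera calls.

TASK

Set the bangle mandrel up for planishing. First do up the loose wing nut on its clamp, clockwise, until it stops, so that the mandrel cannot turn. Then take the middle-sized bangle from the rack and slip it onto the mandrel's thick step, and after it the smallest bangle onto the thin step at the free end, each with its whole width on its own step and left hanging there; leave the largest bangle in the rack and do not disturb the tools and offcuts lying about.

Things in the scene. Friction and masses are not known exactly. Their poses are not given: they have to be found in the camera images.
- holder: Grey iron bench clamp, fixed, holding a steel bangle mandrel level, axis 140 mm above the bench. Origin on the bench under the clamp's middle; x along the mandrel, free end towards -x. Base 110 x 130 mm; jaws 44 (x) x 150 (y) mm, hump 24 mm above the axis. Outwards along -x: shank 28 mm thick, collar 64 mm across (60 to 68 mm from the origin), thick step, 4 mm cone, thin step, nose.
- step_m (a point): Middle of the mandrel's thick step, on the axis: 51 mm in diameter, 36 mm long, next to the collar, 68 to 104 mm from the clamp's middle; x along the axis, free end towards -x.
- step_s (a point): Middle of the mandrel's thin step, on the axis: 43 mm in diameter, 32 mm long, 108 to 140 mm from the clamp's middle; x along the axis, free end towards -x.
- mandrel_tip (a point): Middle of the free end of the mandrel, on its axis, 147 mm from the clamp's middle (the nose narrows to 32 mm over the last 7 mm); x along the axis, pointing back to the clamp.
- wing_nut (a joint): Angle of the brass wing nut on its upright bolt, rad, growing as it is done up (clockwise from above). It is stopped, hand-tight, at 3.0; it starts loose by 0.9 to 1.35 rad. It drags a little (0.06 N m) and stays where it is left.
- wing_grip (a point): On the wing nut's axis, half way up its wings, 58 mm to the holder's +y of the mandrel's axis and 38 mm above it; z up, x along the wings (turns with the nut). Wings 9 mm thick, reaching 28 mm to either side, from 10 mm below to 10 mm above this point; under them a hub of 24 mm, and 24 mm down the washer. No bolt stands between the wings.
- bangle_m: Middle-sized plain silver bangle: outside 64 mm, inside 58 mm, 14 mm wide, 65 to 110 g. Origin at its centre, x along its axis (level; either way round is the same). It stands on edge in the rack, its centre 51 mm above the bench. It fits the 51 mm step.
- bangle_s: Smallest plain silver bangle: outside 56 mm, inside 50 mm, 14 mm wide, 58 to 95 g. Origin and axes likewise; in the rack its centre is 47 mm above the bench. It fits the 43 mm step.
- bangle_l: Largest plain silver bangle: outside 72 mm, inside 66 mm, 14 mm wide; origin and axes likewise; in the rack its centre is 55 mm above the bench. Bystander: stays in the rack.
- rack: Wooden bangle rack, fixed, base 160 (x) x 62 (y) x 12 mm; origin under its centre. Three bangles stand in a row along x, in any order, at x = -44, 0, +44 mm, axes along the rack's x (a few degrees of lean). They rest on two rails (tops 22 mm up, out to y = 24 mm) between 6 mm pins at y = 19 mm either side, tops 52 mm up; outside the rails the bangles' sides are free.
- bench_block: Round steel bench block, 124 mm across and 36 mm high, on a 140 mm square leather pad; fixed bystander; origin under its centre. It stands on the other side of the mandrel from the rack.
- punch_pot: Steel pot of punches, 56 mm across, 120 mm high over the punches, standing close to the rack's own +x end; origin under its centre. Bystander.
- hammer: Chasing hammer lying on the bench in front of the bench block, 220 mm long, 29 mm high; origin under the middle of its length. Bystander.
- flux_jar: Small jar, 52 mm across and 72 mm high, standing in front of or beside the mandrel; origin under its centre. Bystander.
- pliers: Pliers lying behind the clamp, 145 mm long, 11 mm high; origin under the rivet. Bystander.
- strip_a: Longer V-shaped strip of silver lying on the bench below the mandrel, legs 55 mm, 5 mm high; origin at its bend. Bystander.
- strip_b: Shorter V-shaped strip of silver lying on the bench in front of the mandrel, legs 45 mm, 5 mm high; origin at its bend. Bystander.
Mind the look-alikes: they are no part of the job. Leave any turquoise look-alike of the bangle_m alone.

How it is judged:
On the way, in this order (a step that is already met when the one before it is completed fails the run):
1. the wing nut is done up to its stop (value of joint wing_nut above 2.9 rad), for 0.2 s.
2. the middle-sized bangle hangs on the thick step, let go (x of bangle_m in the frame of step_m between -0.012 and 0.014 m and y of bangle_m in the frame of step_m between -0.005 and 0.005 m and z of bangle_m in the frame of step_m between -0.006 and 0.002 m and angle between the x axis of bangle_m and the x axis of step_m, either way round below 0.15 rad and contact force between bangle_m and the fingers below 0.05 N), for 0.2 s.
3. the smallest bangle hangs on the thin step, let go (x of bangle_s in the frame of step_s between -0.012 and 0.014 m and y of bangle_s in the frame of step_s between -0.005 and 0.005 m and z of bangle_s in the frame of step_s between -0.006 and 0.002 m and angle between the x axis of bangle_s and the x axis of step_s, either way round below 0.15 rad and contact force between bangle_s and the fingers below 0.05 N), for 0.2 s.
At the end, for the whole second after the job is handed in: Wing nut within 0.1 rad of its stop. Middle bangle on the thick step, smallest on the thin: each centre 12 mm outward to 14 mm inward of its step's middle, 5 mm sideways, 6 mm below to 2 mm above, axes within 0.15 rad; let go and at rest. Largest bangle within 20 mm of its start (all of step 2 and all of step 3 and value of joint wing_nut above 2.9 rad and linear speed of each of bangle_m, bangle_s below 0.03 m/s and distance of bangle_l from where it was at the start of the episode below 0.02 m); the robot touches nothing.
It fails at once if the largest bangle is moved by 20 mm or more (distance of bangle_l from where it was at the start of the episode above 0.02 m).
It fails at once if the pot of punches or the hammer are moved by more than 25 mm (distance of any of punch_pot, hammer from where it was at the start of the episode above 0.025 m).
It fails at once if the flux jar or the pliers are moved by more than 25 mm (distance of any of flux_jar, pliers from where it was at the start of the episode above 0.025 m).
It fails at once if the bent strips are moved by more than 25 mm (distance of any of strip_a, strip_b from where it was at the start of the episode above 0.025 m).
It also fails if it takes over 72 s, if anything falls off the work surface, if the arm or the gripper's body presses on something with over 40 N, if the wrist force passes 120 N, or if a joint passes its speed limit or range.

## Working session

There is one attempt and no reset: what is moved stays moved. The work goes in short steps, Python scripts to look and compute and a tool call to move; the robot and the scene stay as the last step left them, time stands still between calls to the robot, and variables do not carry over. Pictures are saved under pics/ and viewed, at most 10 in all, crops included, and the job is handed in when it is done.

Besides the shell and the picture viewer there is one more tool, called as name(argument=value, ...) on one line, values as JSON. move_arm: Moves the arm, as the interface text tells. Its arguments: {"type":"object","properties":{"increments":{"type":"array","items":{"type":"array"}},"squeeze":{"type":"number"}},"required":["increments"]}

```bash
mkdir -p pics; python3 - <<'E'
from bench import arm, eyes, nets
import cv2, numpy as np
s=arm.state(); print({k:np.round(v,3).tolist() for k,v in s.items()}, arm.pinch_z)
a=eyes.grab_frame("scene"); b=eyes.grab_frame("top")
cv2.imwrite("pics/scene0.png",cv2.resize(a,(800,600))); cv2.imwrite("pics/top0.png",cv2.resize(b,(800,600)))
for c in("scene","top"):
    i=eyes.camera_info(c); print(c,np.round(i["K"],1).tolist(),np.round(i["R"],3).tolist(),np.round(i["t"],3).tolist(),(-np.array(i["R"]).T@i["t"]).round(3))
for q in "holder wing_nut bangle_m bangle_s bangle_l rack bench_block punch_pot flux_jar hammer pliers".split():
    for c in("scene","top"):
        print(q,c,[(round(d["conf"],2),np.round(d["pixel"]).tolist(),int(d["mask"].sum())) for d in nets.silhouettes(q,c)])
E
```

```text
{'time_s': 0.0, 'joint_positions': [-1.13, 0.213, -0.035, 1.324, -0.0, 1.571], 'qvel': [0.0, 0.001, -0.001, -0.001, 0.0, 0.001], 'tau': [0.002, -68.616, 48.712, 0.018, 0.0, 0.0], 'tool_pos': [0.213, -0.452, 0.231], 'tcp_rot': [-0.001, 0.976, 0.219, -0.0], 'force': [0.11, -0.311, 0.536], 'torque': [-0.022, -0.089, 0.048], 'grasp_force': 0.0, 'finger_gap': 0.086} 0.0187
scene [[479.6, 0.0, 279.5], [0.0, 479.6, 204.2], [0.0, 0.0, 1.0]] [[0.533, 0.846, -0.003], [0.651, -0.412, -0.637], [-0.54, 0.338, -0.771]] [-0.267, -0.263, 1.685] [ 1.224 -0.451  1.131]
top [[444.2, 0.0, 282.2], [0.0, 444.2, 210.6], [0.0, 0.0, 1.0]] [[-0.021, -1.0, -0.007], [-0.987, 0.022, -0.159], [0.159, 0.004, -0.987]] [-0.028, 0.561, 0.994] [ 0.394 -0.044  1.071]
holder scene [(0.83, [231.0, 292.0], 3644), (0.65, [261.0, 192.0], 221)]
holder top [(0.98, [196.0, 272.0], 3794)]
wing_nut scene [(0.77, [210.0, 315.0], 173)]
wing_nut top [(0.47, [180.0, 240.0], 176)]
bangle_m scene [(0.77, [293.0, 249.0], 232), (0.58, [261.0, 192.0], 208), (0.56, [248.0, 190.0], 188), (0.54, [273.0, 145.0], 264), (0.45, [235.0, 190.0], 
[... 717 characters left out ...]
 (0.71, [242.0, 384.0], 300), (0.65, [261.0, 378.0], 191), (0.47, [246.0, 442.0], 229)]
rack scene []
rack top [(0.76, [255.0, 376.0], 1137)]
bench_block scene [(0.81, [182.0, 344.0], 1555)]
bench_block top [(0.91, [252.0, 156.0], 3520), (0.31, [198.0, 272.0], 3652)]
punch_pot scene [(0.67, [296.0, 185.0], 568)]
punch_pot top [(0.63, [189.0, 408.0], 671)]
flux_jar scene [(0.79, [222.0, 215.0], 427), (0.43, [205.0, 313.0], 186), (0.31, [297.0, 185.0], 592)]
flux_jar top [(0.66, [277.0, 334.0], 417)]
hammer scene [(0.72, [221.0, 214.0], 431), (0.56, [150.0, 331.0], 447)]
hammer top [(0.64, [314.0, 136.0], 916)]
pliers scene [(0.87, [293.0, 327.0], 339)]
pliers top [(0.65, [128.0, 279.0], 455)]
```

View pics/scene0.png

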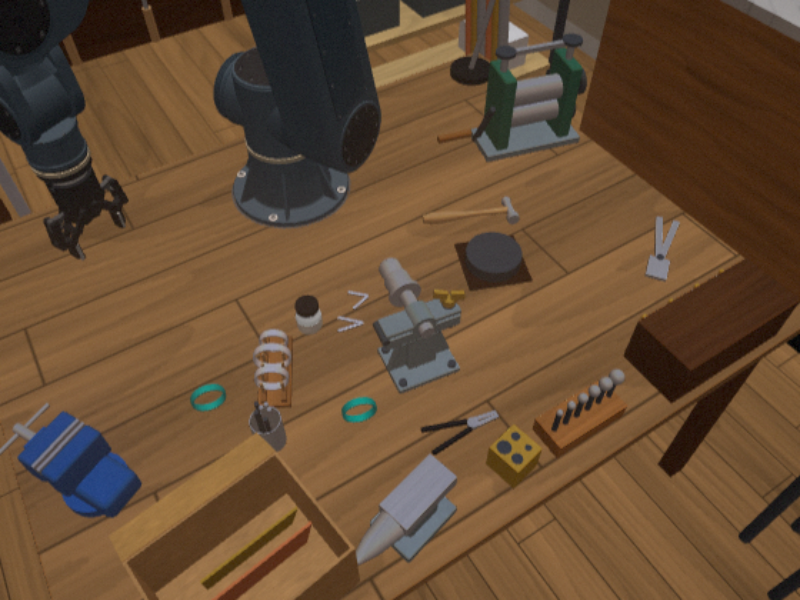

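View pics/top0.png

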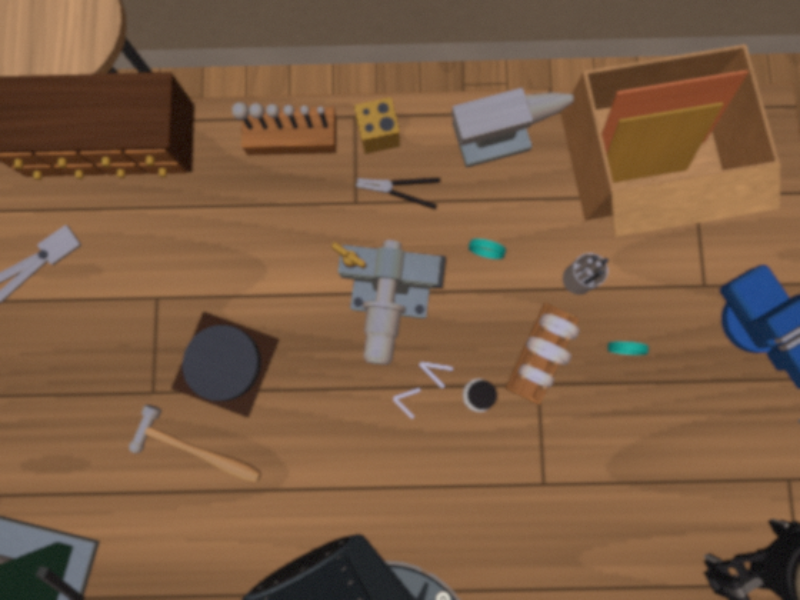

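The scene view shows the mandrel pointing at the robot with its tip at about (395,270) and the wing nut at (448,297). The rack has white bangles at (272,340), (272,355) and (272,378), and turquoise look-alikes lie at (208,397) and (359,410). In the top view the nut is at (347,255), the tip at (377,355), and the bangles at (559,326), (550,349) and (537,373).

```bash
cat > h.py <<'E'
import numpy as np, cv2
from bench import arm, eyes, nets
from scipy.optimize import minimize
from scipy.spatial.transform import Rotation as Ro
CI={c:{k:np.array(v) for k,v in eyes.camera_info(c).items()} for c in("scene","top")}
def proj(c,X):
    i=CI[c]; Y=np.atleast_2d(X)@i["R"].T+i["t"]; p=Y@i["K"].T; return p[:,:2]/p[:,2:]
def box(x,y,z): return np.array([[a,b,c] for a in x for b in y for c in z])
t=np.linspace(0,2*np.pi,32,endpoint=False)
def cylx(x0,x1,r0,r1,z): return np.vstack([np.c_[np.full(32,x),r*np.cos(t),z+r*np.sin(t)] for x,r in((x0,r0),(x1,r1))])
def cylz(r,z0,z1): return np.vstack([np.c_[r*np.cos(t),r*np.sin(t),np.full(32,z)] for z in(z0,z1)])
def place(P,x,y,a):
    c,s=np.cos(a),np.sin(a); return np.c_[x+c*P[:,0]-s*P[:,1],y+s*P[:,0]+c*P[:,1],P[:,2]]
def ray(c,px,z):  # px=(col,row) -> world at height z
    i=CI[c]; d=i["R"].T@np.linalg.inv(i["K"])@np.array([px[0],px[1],1.]); o=-i["R"].T@i["t"]; return o+d*(z-o[2])/d[2]
def render(c,parts,S=4):
    m=np.zeros((420*S,560*S),np.uint8)
    for P in parts: cv2.fillConvexPoly(m,cv2.convexHull(((proj(c,P)+.5)*S-.5).round().astype(np.int32)),255)
    return cv2.resize(m,(560,420),interpolation=cv2.INTER_AREA)/255.
MAN=[cylx(-68,-60,32,32,140)/1e3,cylx(-60,0,14,14,140)/1e3,cylx(-104,-68,25.5,25.5,140)/1e3,cylx(-108,-104,21.5,25.5,140)/1e3,cylx(-140,-108,21.5,21.5,140)/1e3,cylx(-147,-140,16,21.5,140)/1e3]
E
python3 - <<'E'
from h import *
a=eyes.grab_frame("scene"); b=eyes.grab_frame("top")
cv2.imwrite("pics/s_raw.png",a);cv2.imwrite("pics/t_raw.png",b)
z=lambda im,r,c:cv2.resize(im[r:r+100,c:c+133],(400,300),interpolation=cv2.INTER_CUBIC)
cv2.imwrite("pics/crop1.png",np.vstack([np.hstack([z(b,160,220),z(b,200,320)]),np.hstack([z(a,170,230),z(a,215,130)])]))
def best(q,c,i=0): return nets.silhouettes(q,c)[i]
np.savez("m.npz",ht=best("holder","top")["mask"],wt=best("wing_nut","top")["mask"],hs=best("holder","scene")["mask"],ws=best("wing_nut","scene")["mask"],rt=best("rack","top")["mask"])
for q,zz in(("wing_nut",.178),("punch_pot",.08),("flux_jar",.05),("rack",.012)):
    d=best(q,"top"); print(q,ray("top",d["pixel"][::-1],zz).round(3))
for p in((559,326),(550,349),(537,373)): print(ray("top",np.array(p)*.7,.08).round(3))
print("tip",ray("top",np.array((377,361))*.7,.14))
E
```

```text
wing_nut [0.604 0.035 0.178]
punch_pot [ 0.597 -0.329  0.08 ]
flux_jar [ 0.405 -0.154  0.05 ]
rack [ 0.449 -0.256  0.012]
[ 0.509 -0.283  0.08 ]
[ 0.473 -0.267  0.08 ]
[ 0.436 -0.245  0.08 ]
tip [4.56139835e-01 1.07699212e-05 1.40000000e-01]
```

View pics/crop1.png

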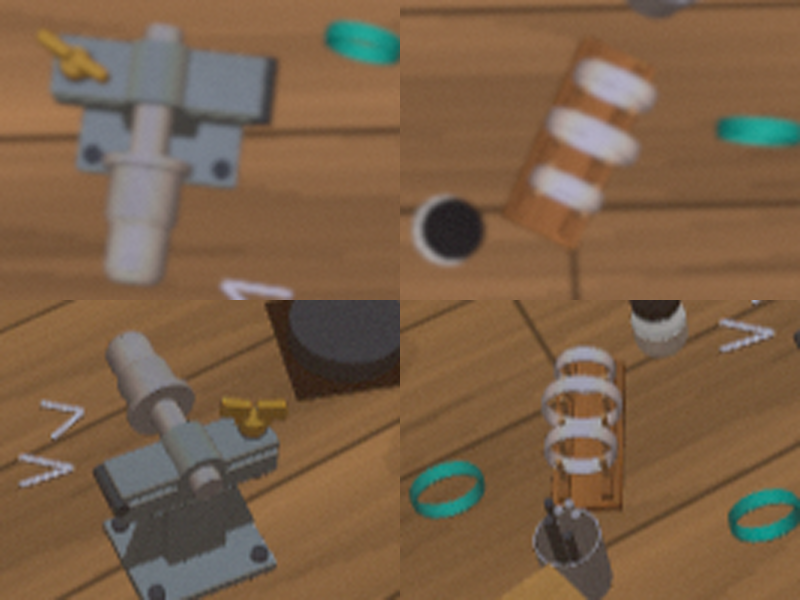

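```bash
cat > fit.py <<'E'
from h import *
import sys
im={"scene":cv2.imread("pics/s_raw.png"),"top":cv2.imread("pics/t_raw.png")}
def alpha(c,lo,hi):  # greyness, 1 = silver, 0 = wood (red minus blue over red)
    f=im[c].astype(float); k=(f[...,2]-f[...,0])/(f[...,2]+1); return np.clip((lo-k)/(lo-hi),0,1)
A={c:alpha(c,.45,.15) for c in im}
G=MAN[:1]+MAN[2:]
roiP=np.vstack([cylx(-175,-66,50,50,140)/1e3])
def fit(parts,x0,roi,step,cams=("scene","top"),hole=None):
    x0=np.array(x0,float)
    R={c:render(c,[roi(x0)],1)>.5 for c in cams}
    def f(x): return sum(((render(c,parts(x))-(render(c,hole(c,x)) if hole else 0)-A[c])[R[c]]**2).sum() for c in cams)
    s=np.vstack([x0]+[x0+np.eye(len(x0))[i]*step[i] for i in range(len(x0))])
    r=minimize(f,x0,method="Nelder-Mead",options=dict(initial_simplex=s,xatol=1e-5,fatol=1e-4,maxiter=400)); return r.x,r.fun
if __name__=="__main__":
    for k in((.45,.15),(.5,.2),(.4,.1)):
        A.update({c:alpha(c,*k) for c in im})
        for cams in(("scene","top"),("top",),("scene",)):
            x,f=fit(lambda x:[place(P,*x) for P in G],[.601,-.02,.13-.26],lambda x:place(roiP,*x),[.01,.01,.08],cams); print(k,cams,x.round(4),round(f,1))
    f=im["top"].astype(float);k=(f[...,2]-f[...,0])/(f[...,2]+1)
    print((k[210:250,255:275:3]).round(2)[::6])
    o=im["top"].copy()
    for P in G:
        cv2.polylines(o,[cv2.convexHull(proj("top",place(P,*x)).round().astype(np.int32))],1,(0,0,255))
E
python3 fit.py
```

```text
(0.45, 0.15) ('scene', 'top') [ 0.6009 -0.0186 -0.1299] 186.5
(0.45, 0.15) ('top',) [ 0.5999 -0.0185 -0.1291] 139.0
(0.45, 0.15) ('scene',) [ 0.6032 -0.0193 -0.1344] 39.1
(0.5, 0.2) ('scene', 'top') [ 0.6    -0.0187 -0.1333] 180.6
(0.5, 0.2) ('top',) [ 0.5995 -0.0179 -0.1236] 140.1
(0.5, 0.2) ('scene',) [ 0.6024 -0.0197 -0.1367] 31.5
(0.4, 0.1) ('scene', 'top') [ 0.6008 -0.0196 -0.1376] 221.8
(0.4, 0.1) ('top',) [ 0.6007 -0.0186 -0.1309] 153.2
(0.4, 0.1) ('scene',) [ 0.6029 -0.0183 -0.124 ] 62.5
[[-0.09 -0.02 -0.04  0.05 -0.03  0.01  0.12]
 [ 0.06  0.15  0.06 -0.03 -0.03  0.01  0.07]
 [ 0.4   0.12  0.01 -0.04 -0.06  0.01  0.1 ]
 [ 0.3   0.07 -0.01 -0.06 -0.05  0.04  0.12]
 [ 0.4   0.13  0.06  0.03  0.05  0.12  0.16]
 [ 0.3   0.09 -0.03 -0.05 -0.01  0.08  0.18]
 [ 0.21  0.03 -0.05 -0.06  0.03  0.12  0.17]]
```

```bash
cat > fb.py <<'E'
import fit; from fit import *
def ring(x,D,z,w=.014):
    return [place(cylx(-w/2,w/2,D/2,D/2,z),*x)]
def inner(c,x,d,z,w=.014):
    a=render(c,[place(cylx(-w/2,-w/2,d/2,d/2,z),*x)]);b=render(c,[place(cylx(w/2,w/2,d/2,d/2,z),*x)]);return np.minimum(a,b)
def fitrings(specs,pose,x0,step,cams=("scene","top")):
    x0=np.array(x0,float)
    R={c:render(c,[np.vstack(ring(q,D+.014,z,.034)) for (D,z,_),q in zip(specs,pose(x0))],1)>.5 for c in cams}
    def f(x):
        e=0
        for c in cams:
            m=0
            for (D,z,_),q in zip(specs,pose(x)): m=np.maximum(m,render(c,ring(q,D,z))-inner(c,q,D-.006,z))
            e+=((m-A[c])[R[c]]**2).sum()
        return e
    s=np.vstack([x0]+[x0+np.eye(len(x0))[i]*step[i] for i in range(len(x0))])
    r=minimize(f,x0,method="Nelder-Mead",options=dict(initial_simplex=s,xatol=1e-5,fatol=1e-3,maxiter=250));return r.x,r.fun
S=[(.056,.047,-.044),(.072,.055,0),(.064,.051,.044)]
def rp(x): return [(x[0]+o*np.cos(x[2]),x[1]+o*np.sin(x[2]),x[2]) for *_,o in S]
if __name__=="__main__":
    for cams in(("scene","top"),("top",),("scene",)):
        r,f=fitrings(S,rp,[.473,-.265,-.48],[.008,.008,.08],cams); print("rack",cams,r.round(4),round(f,1))
    r,f=fitrings(S,rp,[.473,-.265,-.48],[.008,.008,.08])
    for s,q in zip(S,rp(r)):
        for D in(.056,.064,.072):
            x,f=fitrings([(D,D/2+.019,0)],lambda x:[x],q,[.004,.004,.05]); print(s[0],"as",D,x.round(4),round(f,1))
    # wing nut
    f=im["top"].astype(float); k=np.clip(((f[...,2]-f[...,0])/(f[...,2]+1)-.5)/.3,0,1)
    for c,lo,hi in(("top",.45,.75),("scene",.45,.75)):
        f=im[c].astype(float);k=(f[...,2]-f[...,0])/(f[...,2]+1); A[c]=np.clip((k-lo)/(hi-lo),0,1)
        n=proj(c,[.6086,.0385,.178])[0].astype(int); print(c,n,k[n[1]-6:n[1]+7:3,n[0]-12:n[0]+13:3].round(2).tolist())
E
python3 fb.py
```

```text
rack ('scene', 'top') [ 0.474  -0.2689 -0.4816] 103.7
rack ('top',) [ 0.4732 -0.2694 -0.4804] 22.0
rack ('scene',) [ 0.4755 -0.2689 -0.4862] 55.0
0.056 as 0.056 [ 0.4356 -0.2491 -0.4823] 70.6
0.056 as 0.064 [ 0.4348 -0.2501 -0.4635] 194.7
0.056 as 0.072 [ 0.4316 -0.2535 -0.5519] 317.7
0.072 as 0.056 [ 0.4745 -0.2681 -0.5105] 322.6
0.072 as 0.064 [ 0.474  -0.2685 -0.4574] 182.4
0.072 as 0.072 [ 0.4742 -0.2689 -0.492 ] 132.6
0.064 as 0.056 [ 0.5122 -0.2891 -0.4774] 141.8
0.064 as 0.064 [ 0.5129 -0.2893 -0.4852] 79.6
0.064 as 0.072 [ 0.5127 -0.2891 -0.5146] 202.7
top [243 177] [[0.52, 0.63, 0.6, 0.31, 0.29, 0.33, 0.42, 0.45, 0.48], [0.5, 0.62, 0.63, 0.55, 0.11, 0.02, -0.12, -0.1, -0.06], [0.52, 0.51, 0.59, 0.65, 0.63, 0.6, 0.2, -0.15, -0.13], [0.49, 0.5, 0.32, 0.51, 0.64, 0.63, 0.61, 0.12, -0.14], [0.49, 0.51, 0.22, 0.33, 0.62, 0.66, 0.66, 0.62, 0.24]]
scene [314 205] [[0.52, 0.49, 0.51, 0.52, 0.53, 0.54, 0.51, 0.5, 0.54], [0.52, 0.57, 0.58, 0.54, 0.52, 0.55, 0.56, 0.58, 0.54], [0.51, 0.68, 0.71, 0.68, 0.57, 0.67, 0.71, 0.71, 0.51], [0.52, 0.64, 0.72, 0.63, 0.65, 0.67, 0.64, 0.69, 0.53], [-0.14, -0.1, 0.35, 0.64, 0.64, 0.66, 0.57, 0.51, 0.5]]
```

```bash
python3 - <<'E'
from fit import *
for c in("top",):
    f=im[c].astype(float);k=(f[...,2]-f[...,0])/(f[...,2]+1)
    n=proj(c,[.6086,.0385,.178])[0].astype(int); m=np.zeros_like(k); m[n[1]-17:n[1]+18,n[0]-18:n[0]+19]=1
    for th in(.54,.56,.58):
        g=((k>th)&(m>0)).astype(np.uint8); nn,L,st,ce=cv2.connectedComponentsWithStats(g); i=1+np.argmax(st[1:,4])
        p=np.argwhere(L==i)[:,::-1]; P=np.array([ray(c,q,.186) for q in p])[:,:2]; mu=P.mean(0); w,V=np.linalg.eigh(np.cov((P-mu).T)); v=V[:,1]
        s=(P-mu)@v; ends=(mu+v*s.min(),mu+v*s.max()); print(c,th,len(p),mu.round(4),np.degrees(np.arctan2(v[1],v[0])).round(1),np.ptp(s).round(4),((ends[0]+ends[1])/2).round(4))
E
```

```text
top 0.54 155 [0.6057 0.0398] 51.9 0.0565 [0.6053 0.0392]
top 0.56 140 [0.6055 0.0396] 51.9 0.0539 [0.6052 0.0392]
top 0.58 127 [0.6052 0.0394] 51.4 0.0539 [0.6051 0.0393]
```

move_arm(increments=[[[0,0,0],[3.14,-1.53,0],5],[[0,0,0],[3.14,-1.53,0],5],[[0,0,0],[3.14,-1.53,0],5],[[0,0,0],[3.14,-1.53,0],5],[[0,0,0],[3.14,-1.53,0],5]], squeeze=30)

```text
time_s: 2.17
tool_pos: [0.3233, -0.3147, 0.2314]
tcp_rot: [0.0, 0.976, 0.218, 0.0]
force: [0.8, -0.3, -1.0]
finger_gap: 0.0501
grasp_force: 0.0
```

move_arm(increments=[[[0,0,0],[3.14,-1.53,0],4],[[0,0,0],[3.14,-1.53,0],4],[[0,0,0],[3.14,-1.53,0],4],[[0,0,0],[3.14,-1.53,0],4],[[0,0,0],[3.14,-1.53,0],4]])

```text
time_s: 2.58
tool_pos: [0.4329, -0.1782, 0.2315]
tcp_rot: [0.0, 0.976, 0.219, 0.0]
force: [-0.3, -0.4, 0.7]
finger_gap: 0.0397
grasp_force: 0.0
```

move_arm(increments=[[[0,0,0],[3.14,-1.53,0],3.5],[[0,0,0],[3.14,-1.53,0],3.5],[[0,0,0],[3.14,-1.53,0],3.5],[[0,0,0],[3.14,-1.53,0],3.5],[[0,0,0],[3.14,-1.53,0],3.5]])

```text
time_s: 3.0
tool_pos: [0.5423, -0.042, 0.2314]
tcp_rot: [0.0, 0.976, 0.219, 0.0]
force: [0.5, -0.6, -0.8]
finger_gap: 0.0352
grasp_force: 0.0
```

move_arm(increments=[[[0,0,0],[3.14,-1.53,0],3],[[0,0,0],[3.14,-1.53,0],3],[[0,0,0],[3.14,-1.53,0],3],[[0,0,-0.12],[0,0,0],3],[[0,0,-0.12],[0,0,0],3]])

```text
time_s: 3.42
tool_pos: [0.6077, 0.0398, 0.2303]
tcp_rot: [-0.0, 0.941, 0.337, -0.0]
force: [0.2, 0.0, -0.2]
finger_gap: 0.0299
grasp_force: 0.0
```

move_arm(increments=[[[0,0,-0.12],[0,0,0],3],[[0,0,-0.12],[0,0,0],3],[[0,0,-0.12],[0,0,0],3],[[0,0,-0.12],[0,0,0],3],[[0,0,-0.12],[0,0,0],3]])

```text
time_s: 3.83
tool_pos: [0.607, 0.0381, 0.2312]
tcp_rot: [-0.0, 0.8, 0.6, -0.0]
force: [0.5, -0.2, -0.2]
finger_gap: 0.0296
grasp_force: 0.0
```

move_arm(increments=[[[0,0,-0.12],[0,0,0],3],[[0,0,-0.12],[0,0,0],3],[[0,0,-0.12],[0,0,0],3],[[0,0,-0.12],[0,0,0],3],[[0,0,-0.12],[0,0,0],3]])

```text
time_s: 4.25
tool_pos: [0.607, 0.038, 0.2312]
tcp_rot: [-0.0, 0.587, 0.81, -0.0]
force: [1.0, -0.2, -0.8]
finger_gap: 0.0301
grasp_force: 0.0
```

move_arm(increments=[[[0,0,-0.12],[0,0,0],3],[[0,0,-0.12],[0,0,0],3],[[0,0,-0.12],[0,0,0],3],[[0,0,-0.12],[0,0,0],3],[[0,0,-0.12],[0,0,0],3]])

```text
time_s: 4.67
tool_pos: [0.607, 0.038, 0.2312]
tcp_rot: [-0.0, 0.322, 0.947, -0.0]
force: [0.1, -0.0, -0.7]
finger_gap: 0.0297
grasp_force: 0.0
```

move_arm(increments=[[[0,0,-0.12],[0,0,0],3],[[0,0,-0.12],[0,0,0],3],[[0,0,-0.12],[0,0,0],3],[[0,0,-0.12],[0,0,0],3],[[0,0,-0.12],[0,0,0],3]])

```text
time_s: 5.08
tool_pos: [0.607, 0.038, 0.2312]
tcp_rot: [-0.0, 0.027, 1.0, 0.0]
force: [0.2, 0.7, 0.5]
finger_gap: 0.0296
grasp_force: 0.0
```

move_arm(increments=[[[0,0,-0.12],[0,0,0],3],[[0,0,-0.12],[0,0,0],3],[[0,0,-0.12],[0,0,0],3],[[0,0,-0.12],[0,0,0],3],[[0,0,-0.12],[0,0,0],3]])

```text
time_s: 5.5
tool_pos: [0.607, 0.038, 0.2312]
tcp_rot: [-0.0, -0.269, 0.963, 0.0]
force: [0.1, -0.3, 1.3]
finger_gap: 0.0299
grasp_force: 0.0
```

move_arm(increments=[[[0,0,-0.12],[0,0,0],3],[[0,0,-0.12],[0,0,0],3],[[0,0,-0.12],[0,0,0],3],[[0,0,-0.025],[0,0,0],3]])

```text
time_s: 5.83
tool_pos: [0.607, 0.038, 0.2312]
tcp_rot: [-0.0, -0.449, 0.894, 0.0]
force: [0.1, 0.1, 0.0]
finger_gap: 0.0301
grasp_force: 0.0
```

move_arm(increments=[[[0,0,0],[0,0,1.5],3],[[0,0,0],[0,0,1.5],3],[[0,0,0],[0,0,1.5],3],[[0,0,0],[0,0,1.3],3],[[0,0,0],[0,0,1.0],3]])

```text
time_s: 6.25
tool_pos: [0.6066, 0.038, 0.1621]
tcp_rot: [-0.0, -0.445, 0.896, 0.0]
force: [-0.4, 0.3, -0.6]
finger_gap: 0.0302
grasp_force: 0.0
```

move_arm(increments=[[[0,0,0],[0,0,0],0.5],[[0,0,0],[0,0,0],0.5],[[0,0,0],[0,0,0],0.5],[[0,0,0],[0,0,0],0.5],[[0,0,0],[0,0,0],0.5]], squeeze=40)

```text
time_s: 6.67
tool_pos: [0.6062, 0.0378, 0.1615]
tcp_rot: [-0.002, -0.445, 0.895, 0.001]
force: [5.3, -1.3, -31.4]
finger_gap: 0.0193
grasp_force: 38.6
```

move_arm(increments=[[[0,0,0],[0,0,0],3],[[0,0,0],[0,0,0],3],[[0,0,0],[0,0,-0.5],3],[[0,0,0],[0,0,-0.5],3],[[0,0,0],[0,0,0],3]])

```text
time_s: 7.08
tool_pos: [0.6078, 0.0381, 0.1754]
tcp_rot: [0.001, -0.446, 0.895, -0.001]
force: [0.5, -0.4, -0.4]
finger_gap: 0.0299
grasp_force: 0.0
```

move_arm(increments=[[[0,0,0],[0,0,0],0.5],[[0,0,0],[0,0,0],0.5],[[0,0,0],[0,0,0],0.5],[[0,0,0],[0,0,0],0.5],[[0,0,0],[0,0,0],0.5]])

```text
time_s: 7.5
tool_pos: [0.6068, 0.0384, 0.1739]
tcp_rot: [0.0, -0.446, 0.895, 0.0]
force: [-4.2, 2.1, 9.2]
finger_gap: 0.0078
grasp_force: 41.8
```

move_arm(increments=[[[0,0,0.1],[0,0,0],0.5],[[0,0,0.12],[0,0,0],0.5],[[0,0,0.12],[0,0,0],0.5],[[0,0,0.12],[0,0,0],0.5],[[0,0,0.12],[0,0,0],0.5]])

```text
time_s: 7.92
tool_pos: [0.607, 0.0383, 0.1739]
tcp_rot: [0.0, -0.168, 0.986, 0.0]
force: [-3.9, 1.1, 8.8]
finger_gap: 0.0076
grasp_force: 41.7
```

```bash
cat > st.py <<'E'
from bench import arm; import numpy as np
s=arm.state()
for k in("time_s","tool_pos","tcp_rot","force","torque","joint_positions","finger_gap","grasp_force"): print(k,np.round(s[k],3).tolist())
q=s["tcp_rot"]; print("phi_x",round(np.degrees(2*np.arctan2(q[2],q[1])),1))
E
python3 st.py
```

```text
time_s 7.917
tool_pos [0.607, 0.038, 0.174]
tcp_rot [0.0, -0.168, 0.986, 0.0]
force [-3.866, 1.093, 8.814]
torque [0.166, 0.619, 0.08]
joint_positions [0.063, 0.453, 0.157, 1.274, 0.0, -0.276]
finger_gap 0.008
grasp_force 41.706
phi_x 199.4
```

move_arm(increments=[[[0,0,0.1],[0,0,0],0.5],[[0,0,0.1],[0,0,0],0.5],[[0,0,0.08],[0,0,0],0.5]])

```text
time_s: 8.17
tool_pos: [0.607, 0.0381, 0.1739]
tcp_rot: [0.0, -0.029, 1.0, 0.0]
force: [-2.7, 0.8, 8.6]
finger_gap: 0.0077
grasp_force: 41.7
```

```bash
python3 st.py
```

```text
time_s 8.167
tool_pos [0.607, 0.038, 0.174]
tcp_rot [0.0, -0.029, 1.0, 0.0]
force [-2.708, 0.76, 8.578]
torque [0.07, 0.646, 0.077]
joint_positions [0.063, 0.453, 0.157, 1.274, 0.0, 0.004]
finger_gap 0.008
grasp_force 41.701
phi_x 183.4
```

move_arm(increments=[[[0,0,0.06],[0,0,0],0.5],[[0,0,0.06],[0,0,0],0.5]])

```text
time_s: 8.33
tool_pos: [0.607, 0.0381, 0.1739]
tcp_rot: [0.0, 0.029, 1.0, 0.0]
force: [-2.6, -0.7, 10.0]
finger_gap: 0.0078
grasp_force: 48.9
```

```bash
python3 st.py
```

```text
time_s 8.333
tool_pos [0.607, 0.038, 0.174]
tcp_rot [0.0, 0.029, 1.0, 0.0]
force [-2.573, -0.658, 10.005]
torque [-0.01, 0.632, 0.8]
joint_positions [0.063, 0.453, 0.157, 1.274, 0.0, 0.121]
finger_gap 0.008
grasp_force 48.853
phi_x 176.6
```

move_arm(increments=[[[0,0,0.03],[0,0,0],0.5],[[0,0,0],[0,0,0],0.5],[[0,0,0],[0,0,0],0.5],[[0,0,-0.03],[0,0,0],0.5]])

```text
time_s: 8.67
tool_pos: [0.607, 0.0381, 0.1739]
tcp_rot: [0.0, 0.028, 1.0, 0.0]
force: [-3.7, -0.9, 7.8]
finger_gap: 0.0076
grasp_force: 47.0
```

```bash
python3 st.py
```

```text
time_s 8.667
tool_pos [0.607, 0.038, 0.174]
tcp_rot [0.0, 0.028, 1.0, 0.0]
force [-3.711, -0.855, 7.806]
torque [-0.06, 0.59, 0.68]
joint_positions [0.063, 0.453, 0.157, 1.274, -0.0, 0.118]
finger_gap 0.008
grasp_force 46.975
phi_x 176.8
```

move_arm(increments=[[[0,0,0],[0,0,0],3],[[0,0,0],[0,0,0],3],[[0,0,0],[0,0,-2],3],[[0,0,0],[0,0,-3],3],[[0,0,0],[0,0,-3],5]])

```text
time_s: 9.08
tool_pos: [0.6063, 0.038, 0.2536]
tcp_rot: [-0.001, 0.028, 1.0, -0.0]
force: [0.9, -0.1, -0.6]
finger_gap: 0.0406
grasp_force: 0.0
```

```bash
python3 st.py; python3 - <<'E'
# tool-frame shift and turn to the pre-grasp over bangle_m
from h import *
s=arm.state(); q=s["tcp_rot"]; R=Ro.from_quat([q[1],q[2],q[3],q[0]])
print("shift to m (cm)",(R.inv().apply(np.array([.5129,-.2893,.2])-s["tool_pos"])*100).round(2))
phi=np.degrees(-.485)+180; print("turn wz (rad)",np.radians(np.degrees(2*np.arctan2(q[2],q[1]))-phi).round(3))
E
```

```text
time_s 9.083
tool_pos [0.606, 0.038, 0.254]
tcp_rot [-0.001, 0.028, 1.0, -0.0]
force [0.912, -0.054, -0.556]
torque [-0.046, -0.005, 0.024]
joint_positions [0.063, 0.449, 0.35, 1.475, -0.0, 0.119]
finger_gap 0.041
grasp_force 0.0
phi_x 176.7
shift to m (cm) [  7.45 -33.2    5.38]
turn wz (rad) 0.428
```

move_arm(increments=[[[0,0,0],[0.75,-3.32,0],8.5],[[0,0,0],[0.75,-3.32,0],8.5],[[0,0,0],[0.75,-3.32,0],8.5],[[0,0,0],[0.75,-3.32,0],8.5],[[0,0,0],[0.75,-3.32,0],8.5]])

```text
time_s: 9.5
tool_pos: [0.5596, -0.127, 0.2532]
tcp_rot: [0.0, 0.028, 1.0, 0.0]
force: [-0.2, -0.1, -0.0]
finger_gap: 0.0848
grasp_force: 0.0
```

move_arm(increments=[[[0,0,0],[0.75,-3.32,0],8.5],[[0,0,0],[0.75,-3.32,0],8.5],[[0,0,0],[0.75,-3.32,0],8.5],[[0,0,0],[0.75,-3.32,0],8.5],[[0,0,0],[0.75,-3.32,0],8.5]])

```text
time_s: 9.92
tool_pos: [0.5128, -0.2908, 0.2532]
tcp_rot: [-0.0, 0.028, 1.0, 0.0]
force: [1.2, 0.7, 0.0]
finger_gap: 0.0849
grasp_force: 0.0
```

move_arm(increments=[[[0,0,0.107],[0,0,1.5],8.5],[[0,0,0.107],[0,0,2.5],8.5],[[0,0,0.107],[0,0,2.5],8.5],[[0,0,0.107],[0,0,2.5],8.5],[[0,0,0],[0,0,0],8.5]])

```text
time_s: 10.33
tool_pos: [0.5114, -0.2882, 0.1587]
tcp_rot: [-0.003, 0.243, 0.97, 0.001]
force: [-0.9, 1.2, -0.3]
finger_gap: 0.0855
grasp_force: 0.0
```

```bash
cat > to.py <<'E'
import sys; from h import *
# to.py x y z yaw: shift (cm, tool axes now) and turn to reach it with tool x at yaw+180 deg
x,y,z,a=map(float,sys.argv[1:5])
s=arm.state(); q=s["tcp_rot"]; R=Ro.from_quat([q[1],q[2],q[3],q[0]]); p=np.array(s["tool_pos"])
g=np.c_[[-np.cos(a),-np.sin(a),0],[-np.sin(a),np.cos(a),0],[0,0,-1.]]
print("t",round(s["time_s"],2),"shift cm",(R.inv().apply(np.array([x,y,z])-p)*100).round(2),"turn",(R.inv()*Ro.from_matrix(g)).as_rotvec().round(3),"j6",round(s["joint_positions"][5],2),"F",np.round(s["force"],1))
E
python3 to.py .5129 -.2893 .026 -.485
```

```text
t 10.33 shift cm [-0.27 -0.03 13.27] turn [ 0.    -0.007 -0.005] j6 -0.02 F [-0.9  1.2 -0.3]
```

move_arm(increments=[[[0,0,0],[0,0,2.5],8.54],[[0,0,0],[0,0,2.5],8.54],[[0,0,0],[0,0,1.5],8.54],[[0,0,0],[0,0,0.5],8.54],[[0,0,0],[0,0,0],8.54]])

```text
time_s: 10.75
tool_pos: [0.5134, -0.2891, 0.0933]
tcp_rot: [-0.001, 0.238, 0.971, 0.0]
force: [-0.2, -0.2, 0.3]
finger_gap: 0.0852
grasp_force: 0.0
```

```bash
python3 to.py .5129 -.2893 .026 -.485
```

```text
t 10.75 shift cm [ 0.03 -0.04  6.73] turn [ 0.    -0.001  0.003] j6 -0.03 F [-0.2 -0.2  0.3]
```

move_arm(increments=[[[0,0,0],[0,0,1.7],8.54],[[0,0,0],[0,0,1.7],8.54],[[0,0,0],[0,0,1.6],8.54],[[0,0,0],[0,0,1.2],8.54],[[0,0,0],[0,0,0.5],8.54]])

```text
time_s: 11.17
tool_pos: [0.5139, -0.2894, 0.0266]
tcp_rot: [0.0, 0.239, 0.971, -0.0]
force: [0.7, 0.5, -0.3]
finger_gap: 0.0852
grasp_force: 0.0
```

move_arm(increments=[[[0,0,0],[0,0,0],6.8],[[0,0,0],[0,0,0],6.0],[[0,0,0],[0,0,0],5.8],[[0,0,0],[0,0,0],5.8],[[0,0,0],[0,0,0],5.8]], squeeze=30)

```text
time_s: 11.58
tool_pos: [0.5144, -0.2899, 0.0277]
tcp_rot: [0.001, 0.24, 0.971, -0.0]
force: [-0.5, -0.2, 7.8]
finger_gap: 0.0632
grasp_force: 33.1
```

```bash
python3 st.py; python3 - <<'E'
from h import *
a=eyes.grab_frame("scene"); b=eyes.grab_frame("top")
z=lambda im,r,c:cv2.resize(im[r:r+100,c:c+133],(400,300),interpolation=cv2.INTER_CUBIC)
cv2.imwrite("pics/g1.png",np.hstack([z(b,190,330),z(a,215,130)]))
E
```

```text
time_s 11.583
tool_pos [0.514, -0.29, 0.028]
tcp_rot [0.001, 0.24, 0.971, -0.0]
force [-0.543, -0.227, 7.766]
torque [-0.249, 0.332, 0.036]
joint_positions [-0.513, 0.508, -0.142, 0.918, -0.0, -0.029]
finger_gap 0.063
grasp_force 33.064
phi_x 152.3
```

View pics/g1.png

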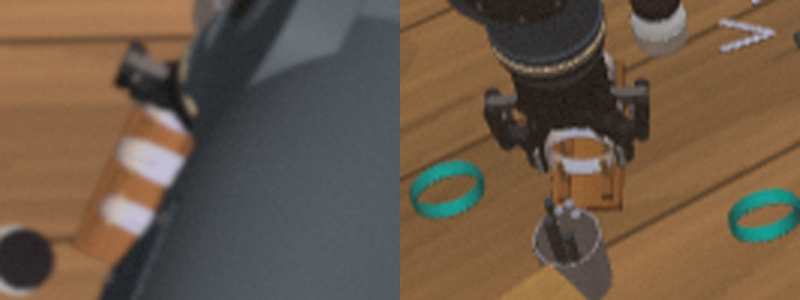

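The top view shows the fingers around the far bangle only, and the scene view shows the ring held at about (580,150) of the crop. The pot and the other two rings are untouched, so I'm lifting.

move_arm(increments=[[[0,0,0],[0,0,-0.8],5.8],[[0,0,0],[0,0,-1.5],5.8],[[0,0,0],[0,0,-2.5],5.8],[[0,0,0],[0,0,-2.5],5.8],[[0,0,0],[0,0,-2.5],5.8]])

```text
time_s: 12.1
tool_pos: [0.5135, -0.2891, 0.1263]
tcp_rot: [0.0, 0.239, 0.971, 0.0]
force: [1.1, -0.6, -0.6]
finger_gap: 0.0631
grasp_force: 33.8
```

move_arm(increments=[[[0,0,0],[0,0,-2.5],5.8],[[0,0,0],[0,0,-2.5],5.8],[[0,0,0],[0,0,-1.5],5.8],[[0,0,0],[0,0,-0.8],5.8],[[0,0,0],[0,0,0],5.8]])

```text
time_s: 12.52
tool_pos: [0.5143, -0.2896, 0.1995]
tcp_rot: [0.001, 0.24, 0.971, -0.0]
force: [-0.3, 0.2, -0.3]
finger_gap: 0.0634
grasp_force: 33.8
```

```bash
python3 st.py|tail -3; python3 to.py .4176 .0052 .2 -.131
```

```text
finger_gap 0.063
grasp_force 33.835
phi_x 152.3
t 12.52 shift cm [22.27 21.6  -0.12] turn [-0.001  0.003 -0.353] j6 -0.03 F [-0.3  0.2 -0.3]
```

move_arm(increments=[[[0,0,0],[2.23,2.16,0],5.8],[[0,0,0],[2.23,2.16,0],5.8],[[0,0,0],[2.23,2.16,0],5.8],[[0,0,0],[2.23,2.16,0],5.8],[[0,0,0],[2.23,2.16,0],5.8]])

```text
time_s: 12.93
tool_pos: [0.4638, -0.1404, 0.1961]
tcp_rot: [-0.001, 0.24, 0.971, 0.0]
force: [0.1, 0.7, -0.7]
finger_gap: 0.0636
grasp_force: 33.8
```

move_arm(increments=[[[0,0,0],[2.23,2.16,0],5.8],[[0,0,0],[2.23,2.16,0],5.8],[[0,0,0],[2.23,2.16,0],5.8],[[0,0,0],[2.23,2.16,0],5.8],[[0,0,0],[2.23,2.16,0],5.8]])

```text
time_s: 13.35
tool_pos: [0.4153, 0.0069, 0.1963]
tcp_rot: [-0.001, 0.24, 0.971, -0.0]
force: [0.5, -0.6, -0.2]
finger_gap: 0.0635
grasp_force: 33.8
```

move_arm(increments=[[[0,0,-0.118],[0,0,0],5.8],[[0,0,-0.118],[0,0,0],5.8],[[0,0,-0.117],[0,0,0],5.8],[[0,0,0],[0,0,0],5.8]])

```text
time_s: 13.68
tool_pos: [0.416, 0.0059, 0.1964]
tcp_rot: [-0.001, 0.062, 0.998, -0.0]
force: [0.5, 0.7, -0.2]
finger_gap: 0.0633
grasp_force: 33.8
```

move_arm(increments=[[[0,0,0],[0,0,2],5.8],[[0,0,0],[0,0,2.5],5.8],[[0,0,0],[0,0,2.5],5.8],[[0,0,0],[0,0,1.3],5.8],[[0,0,0],[0,0,0],5.8]])

```text
time_s: 14.1
tool_pos: [0.4143, 0.0055, 0.1113]
tcp_rot: [-0.003, 0.067, 0.998, -0.0]
force: [0.4, 0.0, -1.1]
finger_gap: 0.0634
grasp_force: 33.8
```

```bash
python3 to.py .4176 .0052 .117 -.131;  python3 - <<'E'
from h import *
a=eyes.grab_frame("scene"); cv2.imwrite("pics/s2.png",a)
C=(.4176,.0052,-.131); p=arm.state()["tool_pos"]
z=a[150:250,210:343].copy(); z=cv2.resize(z,(800,600),interpolation=cv2.INTER_CUBIC)
def dr(P,col): cv2.polylines(z,[(((proj("scene",P)+.5-[210,150])*6).round()).astype(np.int32)],1,col,1)
for w in(-.007,.007):
    for d in(.064,.058): dr(place(cylx(w,w,d/2,d/2,p[2]+.0233)[:32],p[0],p[1],-.131),(0,0,255))
for x,d in((-147,32),(-140,43),(-108,43),(-104,51),(-68,51),(-68,64)):
    dr(place(cylx(x/1e3,x/1e3,d/2e3,d/2e3,.14)[:32],.6009,-.0187,-.131),(0,255,0))
cv2.imwrite("pics/o2.png",z)
E
```

```text
t 14.1 shift cm [-0.33  0.01 -0.57] turn [-0.001 -0.005 -0.004] j6 0.15 F [ 0.4  0.  -1.1]
```

View pics/o2.png

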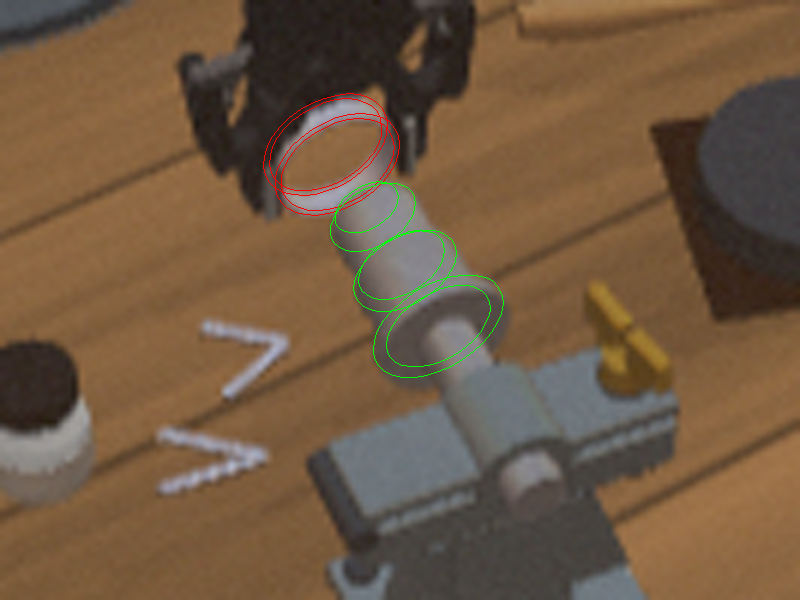

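The ring in hand (red outline, about (332,155)) lines up with its outline. The mandrel outline (green) sits about 1 px off, within calibration. I'm levelling the ring, then going on gently.

move_arm(increments=[[[0,0,0],[0,0,-0.4],5.8],[[0,0,0],[0,0,0],5.8],[[0,0,0],[0,0,0],5.8]])

```text
time_s: 14.4
tool_pos: [0.4175, 0.0056, 0.1195]
tcp_rot: [0.001, 0.066, 0.998, 0.0]
force: [-0.3, 0.5, -1.2]
finger_gap: 0.0634
grasp_force: 33.8
```

```bash
python3 to.py .4176 .0057 .1167 -.131; python3 - <<'E'
# relative check in the same views: ring in hand, fitted with known z, yaw
from bench import eyes
import cv2; cv2.imwrite("pics/s_raw.png",eyes.grab_frame("scene")); cv2.imwrite("pics/t_raw.png",eyes.grab_frame("top"))
from fit import *
p=arm.state()["tool_pos"]; print(p)
for cams in (("scene",),("top",),):
  x,f=fit(lambda x:[place(P,*x) for P in MAN[:1]+MAN[2:3]],[.601,-.019,-.131],lambda x:place(cylx(-100,-66,50,50,140)/1e3,*x),[.006,.006,.05],cams); print("man",cams,x.round(4),x[1]+.1*np.sin(-x[2]),round(f,1))
E
```

```text
t 14.4 shift cm [-0.01  0.01  0.28] turn [ 0.     0.002 -0.001] j6 0.15 F [-0.3  0.5 -1.2]
[0.41718756 0.00565095 0.11901659]
man ('scene',) [ 0.6    -0.0176 -0.1141] -0.006249215126581836 104.7
man ('top',) [ 0.5997 -0.0171 -0.1072] -0.00637405073174082 446.3
```

move_arm(increments=[[[0,0,0],[0,0,0.2],5.8],[[0,0,0],[-1.2,0,0],5.8],[[0,0,0],[-1.2,0,0],5.8],[[0,0,0],[-1.2,0,0],5.8],[[0,0,0],[0,0,0],5.8]])

```text
time_s: 14.92
tool_pos: [0.454, 0.0008, 0.1163]
tcp_rot: [0.0, 0.066, 0.998, 0.0]
force: [-0.2, -0.0, -1.1]
finger_gap: 0.0632
grasp_force: 33.8
```

```bash
python3 to.py .5156 -.0075 .1167 -.131
```

```text
t 14.92 shift cm [-6.21 -0.02 -0.04] turn [ 0.     0.001 -0.   ] j6 0.13 F [-0.2 -0.  -1.1]
```

move_arm(increments=[[[0,0,0],[-0.8,0,0],5.8],[[0,0,0],[-0.8,0,0],5.8],[[0,0,0],[-0.6,0,0],5.8],[[0,0,0],[0,0,0],5.8]])

```text
time_s: 15.25
tool_pos: [0.4752, -0.002, 0.1163]
tcp_rot: [0.0, 0.065, 0.998, -0.0]
force: [-0.6, 0.0, -1.0]
finger_gap: 0.0631
grasp_force: 33.8
```

```bash
python3 to.py .5156 -.0075 .1167 -.131
```

```text
t 15.25 shift cm [-4.08 -0.02 -0.04] turn [0. 0. 0.] j6 0.13 F [-0.6  0.  -1. ]
```

move_arm(increments=[[[0,0,0],[-0.8,0,0],5.8],[[0,0,0],[-0.8,0,0],5.8],[[0,0,0],[-0.6,0,0],5.8],[[0,0,0],[0,0,0],5.8]])

```text
time_s: 15.58
tool_pos: [0.4972, -0.0049, 0.1162]
tcp_rot: [0.0, 0.065, 0.998, -0.0]
force: [0.9, 0.0, 0.2]
finger_gap: 0.0634
grasp_force: 33.8
```

```bash
python3 to.py .5156 -.0075 .1167 -.131
```

```text
t 15.58 shift cm [-1.86 -0.02 -0.05] turn [0. 0. 0.] j6 0.12 F [0.9 0.  0.2]
```

move_arm(increments=[[[0,0,0],[-0.6,0,0],5.8],[[0,0,0],[-0.6,0,0],5.8],[[0,0,0],[-0.6,0,0],5.8],[[0,0,0],[0,0,0],5.8]])

```text
time_s: 15.92
tool_pos: [0.515, -0.0072, 0.1163]
tcp_rot: [0.0, 0.065, 0.998, 0.0]
force: [-0.0, -0.8, -0.5]
finger_gap: 0.0629
grasp_force: 33.8
```

```bash
python3 to.py .5156 -.0075 .1167 -.131;  python3 - <<'E'
from h import *
a=eyes.grab_frame("scene"); b=eyes.grab_frame("top")
z=lambda im,r,c:cv2.resize(im[r:r+75,c:c+100],(400,300),interpolation=cv2.INTER_CUBIC)
cv2.imwrite("pics/o3.png",np.hstack([z(b,180,220),z(a,165,250)]))
E
```

```text
t 15.92 shift cm [-0.07 -0.02 -0.04] turn [0.    0.001 0.   ] j6 0.12 F [-0.  -0.8 -0.5]
```

View pics/o3.png

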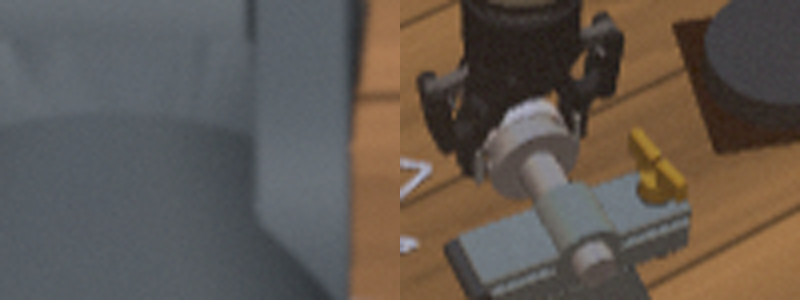

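The scene crop shows the ring around the thick step just outside the collar (at about (535,115)), with no contact force. I'm lowering it 3 mm, opening and lifting away.

move_arm(increments=[[[0,0,0],[0,0,0.15],5.8],[[0,0,0],[0,0,0.15],5.8],[[0,0,0],[0,0,0],7.2],[[0,0,0],[0,0,0],8.54],[[0,0,0],[0,0,0],8.54]])

```text
time_s: 16.43
tool_pos: [0.5137, -0.0071, 0.1133]
tcp_rot: [-0.0, 0.065, 0.998, -0.0]
force: [0.0, 0.5, -0.3]
finger_gap: 0.0854
grasp_force: 0.0
```

move_arm(increments=[[[0,0,0],[0,0,0],8.54],[[0,0,0],[0,0,-1],8.54],[[0,0,0],[0,0,-2],8.54],[[0,0,0],[0,0,-3],8.54],[[0,0,0],[0,0,-3],8.54]])

```text
time_s: 16.85
tool_pos: [0.5132, -0.0071, 0.2048]
tcp_rot: [-0.001, 0.065, 0.998, -0.0]
force: [0.7, -0.0, 0.7]
finger_gap: 0.0854
grasp_force: 0.0
```

```bash
python3 st.py|head -4; python3 to.py .4356 -.2491 .2 -.482
```

```text
time_s 16.85
tool_pos [0.513, -0.007, 0.205]
tcp_rot [-0.001, 0.065, 0.998, -0.0]
force [0.721, -0.023, 0.669]
t 16.85 shift cm [  4.53 -25.01   0.48] turn [-0.    -0.001  0.351] j6 0.12 F [ 0.7 -0.   0.7]
```

move_arm(increments=[[[0,0,0],[0.57,-3.13,0],8.54],[[0,0,0],[0.57,-3.13,0],8.54],[[0,0,0],[0.57,-3.13,0],8.54],[[0,0,0],[0.57,-3.13,0],8.54],[[0,0,0],[0.57,-3.13,0],8.54]])

```text
time_s: 17.27
tool_pos: [0.4645, -0.1598, 0.2042]
tcp_rot: [0.0, 0.065, 0.998, -0.0]
force: [0.4, -0.8, -0.1]
finger_gap: 0.0851
grasp_force: 0.0
```

move_arm(increments=[[[0,0,0],[0.57,-3.13,0],8.54],[[0,0,0],[0.57,-3.13,0],8.54],[[0,0,0],[0.57,-3.13,0],8.54],[[0,0,0.117],[0,0,0],8.54],[[0,0,0.117],[0,0,0],8.54]])

```text
time_s: 17.68
tool_pos: [0.4353, -0.2511, 0.204]
tcp_rot: [0.0, 0.185, 0.983, -0.0]
force: [0.1, 1.2, -0.2]
finger_gap: 0.0861
grasp_force: 0.0
```

move_arm(increments=[[[0,0,0.117],[0,0,0],8.54],[[0,0,0],[0,0,2.5],8.54],[[0,0,0],[0,0,2.5],8.54],[[0,0,0],[0,0,2],8.54],[[0,0,0],[0,0,1],8.54]])

```text
time_s: 18.1
tool_pos: [0.4351, -0.2489, 0.1218]
tcp_rot: [-0.001, 0.239, 0.971, 0.0]
force: [-0.2, 1.0, 0.6]
finger_gap: 0.0856
grasp_force: 0.0
```

move_arm(increments=[[[0,0,0],[0,0,0.5],8.54],[[0,0,0],[0,0,0],8.54],[[0,0,0],[0,0,0],8.54]])

```text
time_s: 18.35
tool_pos: [0.4364, -0.2497, 0.1193]
tcp_rot: [0.0, 0.239, 0.971, -0.0]
force: [-0.7, -0.0, 0.7]
finger_gap: 0.0852
grasp_force: 0.0
```

```bash
python3 to.py .4356 -.2491 .024 -.482; python3 - <<'E'
# check of bangle_m on the thick step from both views
from bench import eyes
import cv2; cv2.imwrite("pics/s_raw.png",eyes.grab_frame("scene")); cv2.imwrite("pics/t_raw.png",eyes.grab_frame("top"))
import h
a=cv2.imread("pics/s_raw.png"); b=cv2.imread("pics/t_raw.png"); import numpy as np
z=lambda im,r,c,n:cv2.resize(im[r:r+75,c:c+100],(400,300),interpolation=cv2.INTER_CUBIC)
cv2.imwrite("pics/o4.png",np.vstack([np.hstack([z(b,180,220,0),z(b,210,340,0)]),np.hstack([z(a,165,250,0),z(a,215,140,0)])]))
E
```

```text
t 18.35 shift cm [0.11 0.01 9.53] turn [-0.     0.001  0.   ] j6 -0.04 F [-0.7 -0.   0.7]
```

View pics/o4.png

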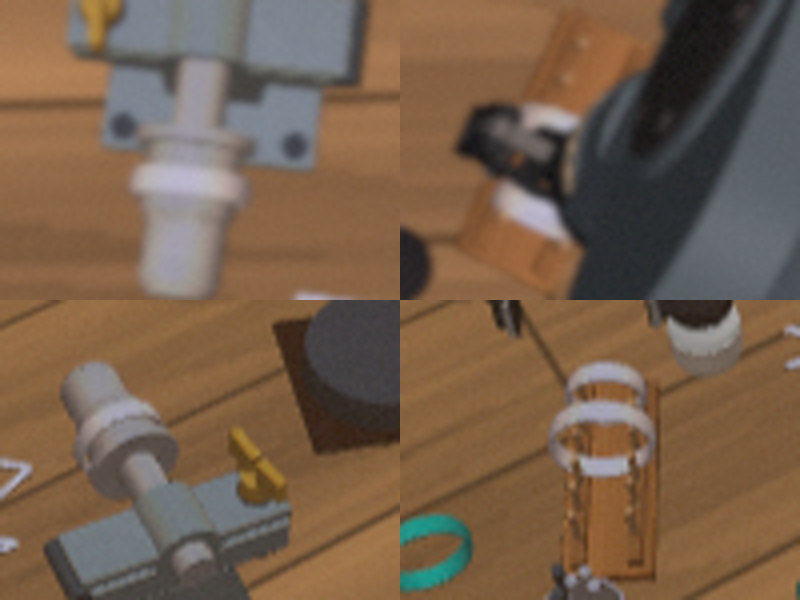

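The top crop shows the middle bangle square on the thick step (at (190,185)) between the collar and the cone. The other two stand undisturbed in the rack, the fingers are over the smallest, and I'm going down on it.

move_arm(increments=[[[0,0,0],[0.1,0,2],8.54],[[0,0,0],[0,0,2.3],8.54],[[0,0,0],[0,0,2.2],8.54],[[0,0,0],[0,0,1.7],8.54],[[0,0,0],[0,0,1.3],8.54]])

```text
time_s: 18.87
tool_pos: [0.4352, -0.249, 0.0227]
tcp_rot: [0.0, 0.239, 0.971, -0.0]
force: [-0.4, -0.4, 0.5]
finger_gap: 0.0856
grasp_force: 0.0
```

move_arm(increments=[[[0,0,0],[0,0,0],7.5],[[0,0,0],[0,0,0],6.0],[[0,0,0],[0,0,0],5.0],[[0,0,0],[0,0,0],5.0],[[0,0,0],[0,0,0],5.0]], squeeze=30)

```text
time_s: 19.28
tool_pos: [0.4359, -0.2494, 0.0245]
tcp_rot: [0.001, 0.239, 0.971, -0.0]
force: [-0.3, -0.1, 6.0]
finger_gap: 0.0554
grasp_force: 33.3
```

```bash
python3 st.py;python3 to.py .4356 -.2491 .024 -.482
```

```text
time_s 19.283
tool_pos [0.436, -0.249, 0.024]
tcp_rot [0.001, 0.239, 0.971, -0.0]
force [-0.289, -0.09, 6.002]
torque [-0.002, 0.037, 0.016]
joint_positions [-0.52, 0.354, -0.396, 0.818, 0.0, -0.038]
finger_gap 0.055
grasp_force 33.337
phi_x 152.4
t 19.28 shift cm [0.04 0.02 0.05] turn [-0.     0.002  0.   ] j6 -0.04 F [-0.3 -0.1  6. ]
```

move_arm(increments=[[[0,0,0],[0,0,-0.8],5],[[0,0,0],[0,0,-1.5],5],[[0,0,0],[0,0,-2.5],5],[[0,0,0],[0,0,-2.5],5],[[0,0,0],[0,0,-2.5],5]])

```text
time_s: 19.7
tool_pos: [0.4349, -0.2489, 0.1233]
tcp_rot: [0.0, 0.239, 0.971, -0.0]
force: [0.3, 0.0, -0.8]
finger_gap: 0.0554
grasp_force: 32.8
```

move_arm(increments=[[[0,0,0],[0,0,-2.5],5],[[0,0,0],[0,0,-2.5],5],[[0,0,0],[0,0,-1.5],5],[[0,0,0],[0,0,-0.8],5],[[0,0,0],[0,0,0],5]])

```text
time_s: 20.12
tool_pos: [0.4357, -0.2493, 0.1963]
tcp_rot: [0.001, 0.239, 0.971, -0.0]
force: [0.3, 0.9, -0.7]
finger_gap: 0.0555
grasp_force: 32.8
```

```bash
python3 to.py .4125 .0061 .2 -.131
```

```text
t 20.12 shift cm [13.89 21.56 -0.41] turn [-0.001  0.003 -0.351] j6 -0.04 F [ 0.3  0.9 -0.7]
```

move_arm(increments=[[[0,0,0],[1.74,2.7,0],5],[[0,0,0],[1.74,2.7,0],5],[[0,0,0],[1.74,2.7,0],5],[[0,0,0],[1.74,2.7,0],5],[[0,0,0],[1.74,2.7,0],5]])

```text
time_s: 20.53
tool_pos: [0.4195, -0.0876, 0.1933]
tcp_rot: [-0.001, 0.239, 0.971, 0.0]
force: [0.3, 0.1, -0.7]
finger_gap: 0.0556
grasp_force: 32.8
```

move_arm(increments=[[[0,0,0],[1.74,2.7,0],5],[[0,0,0],[1.74,2.7,0],5],[[0,0,0],[1.74,2.7,0],5],[[0,0,-0.117],[0,0,0],5],[[0,0,-0.117],[0,0,0],5]])

```text
time_s: 20.95
tool_pos: [0.4109, 0.0086, 0.1933]
tcp_rot: [-0.001, 0.12, 0.993, -0.0]
force: [-1.0, -0.5, -0.7]
finger_gap: 0.0555
grasp_force: 32.8
```

move_arm(increments=[[[0,0,-0.117],[0,0,0],5],[[0,0,0],[0,0,2],5],[[0,0,0],[0,0,2.5],5],[[0,0,0],[0,0,2],5],[[0,0,0],[0,0,0.8],5]])

```text
time_s: 21.37
tool_pos: [0.4097, 0.0069, 0.1182]
tcp_rot: [-0.002, 0.065, 0.998, -0.0]
force: [-1.3, 0.1, -1.0]
finger_gap: 0.0552
grasp_force: 32.8
```

move_arm(increments=[[[0,0,0],[0,0,0],5],[[0,0,0],[0,0,0],5],[[0,0,0],[0,0,0],5]])

```text
time_s: 21.62
tool_pos: [0.4123, 0.0069, 0.1222]
tcp_rot: [0.001, 0.065, 0.998, 0.0]
force: [0.9, -0.4, -0.8]
finger_gap: 0.0554
grasp_force: 32.8
```

```bash
python3 to.py .4125 .0061 .1175 -.131
```

```text
t 21.62 shift cm [-0.03 -0.08  0.47] turn [0.    0.001 0.   ] j6 0.15 F [ 0.9 -0.4 -0.8]
```

move_arm(increments=[[[0,0,0],[0,-0.08,0.45],5],[[0,0,0],[-1,0,0],5],[[0,0,0],[-1,0,0],5],[[0,0,0],[-1,0,0],5],[[0,0,0],[0,0,0],5]])

```text
time_s: 22.03
tool_pos: [0.4439, 0.002, 0.117]
tcp_rot: [0.001, 0.065, 0.998, 0.0]
force: [-1.0, -0.4, -1.2]
finger_gap: 0.0553
grasp_force: 32.8
```

```bash
python3 to.py .4780 -.0025 .1175 -.131
```

```text
t 22.03 shift cm [-3.44  0.   -0.05] turn [ 0.     0.001 -0.   ] j6 0.14 F [-1.  -0.4 -1.2]
```

move_arm(increments=[[[0,0,0],[-0.7,0,0],5],[[0,0,0],[-0.7,0,0],5],[[0,0,0],[-0.6,0,0],5],[[0,0,0],[0,0,0],5]])

```text
time_s: 22.37
tool_pos: [0.4625, -0.0005, 0.1168]
tcp_rot: [0.0, 0.065, 0.998, -0.0]
force: [-1.4, 0.6, -1.0]
finger_gap: 0.0555
grasp_force: 32.8
```

```bash
python3 to.py .4780 -.0025 .1175 -.131
```

```text
t 22.37 shift cm [-1.56  0.01 -0.07] turn [0. 0. 0.] j6 0.13 F [-1.4  0.6 -1. ]
```

move_arm(increments=[[[0,0,0],[-0.5,0,0],5],[[0,0,0],[-0.5,0,0],5],[[0,0,0],[-0.5,0,0],5],[[0,0,0],[0,0,0.15],5],[[0,0,0],[0,0,0.1],5]])

```text
time_s: 22.78
tool_pos: [0.4767, -0.0024, 0.1145]
tcp_rot: [0.0, 0.065, 0.998, -0.0]
force: [0.0, -0.9, 21.3]
finger_gap: 0.0553
grasp_force: 34.8
```

```bash
python3 to.py .4780 -.0025 .1175 -.131;  python3 - <<'E'
from h import *
a=eyes.grab_frame("scene")
cv2.imwrite("pics/o5.png",cv2.resize(a[165:240,250:350],(800,600),interpolation=cv2.INTER_CUBIC))
E
```

```text
t 22.78 shift cm [-0.13  0.01 -0.3 ] turn [0.    0.001 0.   ] j6 0.13 F [ 0.  -0.9 21.3]
```

View pics/o5.png

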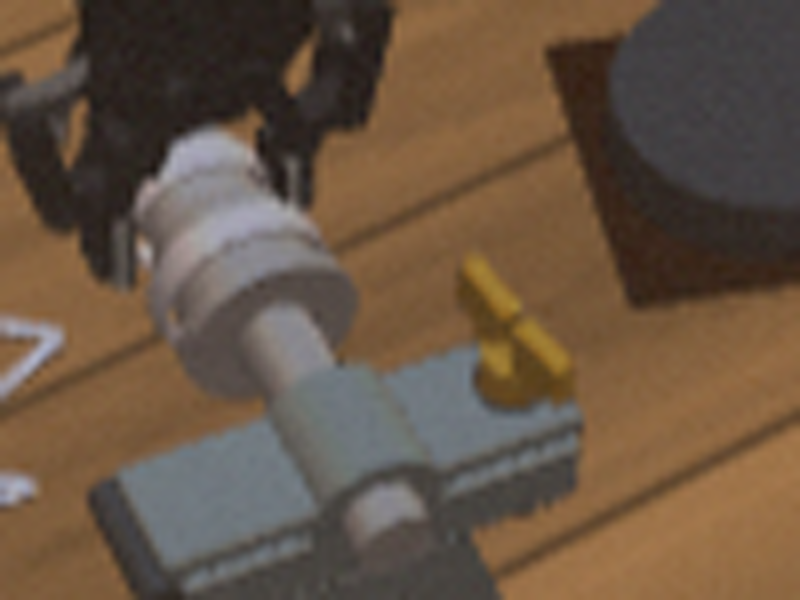

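The ring is round the thin step (at about (200,185)) and already rests on it: 21 N upward. I'm easing off, opening and backing away upward.

move_arm(increments=[[[0,0,0],[0,0,-0.1],5],[[0,0,0],[0,0,0],6.5],[[0,0,0],[0,0,0],8.54],[[0,0,0],[0,0,0],8.54],[[0,0,0],[0,0,0],8.54]])

```text
time_s: 23.25
tool_pos: [0.476, -0.0023, 0.1152]
tcp_rot: [-0.0, 0.065, 0.998, -0.0]
force: [-0.5, -0.4, -0.5]
finger_gap: 0.0856
grasp_force: 0.0
```

move_arm(increments=[[[0,0,0],[0,0,-1],8.54],[[0,0,0],[0,0,-2],8.54],[[0,0,0],[0,0,-3],8.54],[[0,0,0],[0,0,-3],8.54],[[0,0,0],[0,0,-2],8.54]])

```text
time_s: 23.67
tool_pos: [0.4765, -0.0023, 0.2287]
tcp_rot: [0.001, 0.065, 0.998, 0.0]
force: [1.0, -1.4, 0.6]
finger_gap: 0.0856
grasp_force: 0.0
```

move_arm(increments=[[[0,0,0],[0,-3.5,0],8.54],[[0,0,0],[0,-3.5,0],8.54],[[0,0,0],[0,-3.5,0],8.54],[[0,0,0],[0,-3.5,0],8.54],[[0,0,0],[0,-3,0],8.54]])

```text
time_s: 24.08
tool_pos: [0.4534, -0.1728, 0.2262]
tcp_rot: [0.0, 0.065, 0.998, -0.0]
force: [0.4, -0.1, -0.7]
finger_gap: 0.0854
grasp_force: 0.0
```

move_arm(increments=[[[0,0,0],[0,-3,0],8.54],[[0,0,0],[0,-2,0],8.54],[[0,0,0],[0,0,0],8.54],[[0,0,0],[0,0,0],8.54]])

```text
time_s: 24.42
tool_pos: [0.4472, -0.2212, 0.2258]
tcp_rot: [0.0, 0.066, 0.998, 0.0]
force: [-0.4, 0.7, 0.2]
finger_gap: 0.0854
grasp_force: 0.0
```

```bash
python3 st.py|head -4; python3 - <<'E'
from h import *
a=eyes.grab_frame("scene"); b=eyes.grab_frame("top")
z=lambda im,r,c:cv2.resize(im[r:r+60,c:c+80],(400,300),interpolation=cv2.INTER_CUBIC)
t=z(b,195,230); s=z(a,165,250)
def dr(z,c,o,P,col): cv2.polylines(z,[(((proj(c,P)+.5-o)*5).round()).astype(np.int32)],1,col,1)
for x in(-.14,-.108,-.104,-.068):
    d=.043 if x<-.106 else .051
    dr(t,"top",[230,195],place(cylx(x,x,d/2,d/2,.14)[:32],.6009,-.0187,-.131),(0,255,0))
cv2.imwrite("pics/o6.png",np.vstack([np.hstack([t,s]),np.hstack([cv2.resize(b[200:300,320:453],(400,300)),cv2.resize(a[215:315,130:263],(400,300))])]))
E
```

```text
time_s 24.417
tool_pos [0.447, -0.221, 0.226]
tcp_rot [0.0, 0.066, 0.998, 0.0]
force [-0.386, 0.738, 0.173]
```

View pics/o6.png

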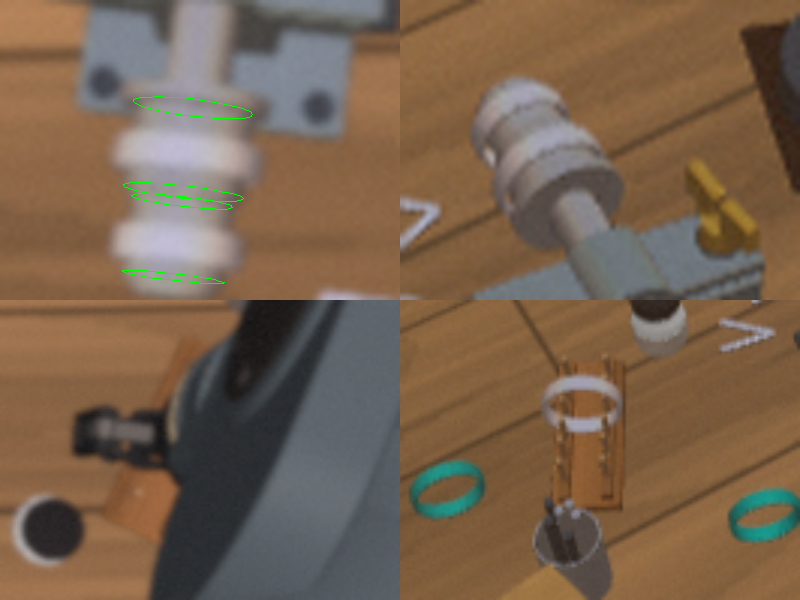

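The top crop shows both rings inside their own steps (thick at (185,155), thin at (178,245)). The largest bangle is still in the rack, the wing nut is unmoved, and the arm is clear.

```bash
python3 -c "
from bench import arm
print(arm.close_job())"
```

```text
the job is handed in; nothing more can be done
None
```

I handed the job in at about 24 s: the wing nut is tight against its stop, the middle bangle hangs on the thick step and the smallest on the thin step. The largest bangle is still in the rack and nothing else I could see was disturbed; the hand-in returned no verdict.

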